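# Open and hold the sketch-pad tote's gate

### The job

Slide the loose paint-pan module up against its stuck-down neighbour, end to end, square and in line with no gap left, so that the tote's gate has room to swing. Then squeeze the gate's green catch fully in, after that the yellow catch, and swing the gate out past its detent to at least square with the tote's front. Finish while still holding the gate still and wide open there with the gripper, the gate clear of the modules; leave the cup, the dish and the brush where they are.

Things in the scene. Friction and masses are not known exactly. Their poses are not given: they have to be found in the camera images.
- tote: fixed plywood sketch-pad tote, open top, 285 mm wide (y), 115 mm high; its floor runs x -70 to 190 mm (a 10 mm high apron in front). Origin on the table under the middle of the gate; x points into the tote, y to the hinge side, z up. A level lintel (40 mm deep, top at z 115 mm) above the gate carries the two catches. Place and yaw vary.
- gate_swing (a joint): gate angle, rad: 0 closed, grows as it swings out of the front, clockwise seen from above; 1.57 square to the front, stop at 1.85. A spring pulls it shut (1 N at the grip when closed, 2.5 N when wide). Both catches lock it. It rides over a sprung brass detent ball in the apron at about 0.55 to 0.75 rad (up to 9 N at the grip); let go beyond, it swings back onto the ball.
- gate: white-painted gate under the lintel, 213 mm wide, 12 mm thick, from z 12 to 92 mm. Origin on the vertical hinge axis at table height; closed, its axes are those of the tote, and they turn with it (panel from its y -12 to -225 mm).
- gate_hinge (a point): fixed point on the gate's vertical hinge axis, at (0, 130, 100) mm in the tote's frame.
- gate_grip (a point): centre of the top end of the gate's black upright round grip, 16 mm thick, on a bracket 60 mm in front of the panel: top 160 mm above the table, free from z 80 mm up. Closed, it is at (-60, 0, 160) mm in the tote's frame, which is (-60, -130) mm from the hinge; it moves with the gate.
- green_mid (a point): midway between the green catch's two jaws, level with their tops, 151 mm above the table; over the lintel, at y = 30 or -80 mm of the tote (green and yellow swap places between starts). Jaws: upright green tabs facing each other along the tote's y, each 26 mm (x) by 6 mm (y), free from z 121 to 151 mm; 48 mm over their outer faces at rest, 24 mm squeezed.
- green_jaw (a joint): how far each green jaw is squeezed in, m: 0 locked, 0.012 fully in. The two jaws move together against about 6 N and stay where they are left. The tote's +y side jaw carries a bolt, hanging in front of the lintel, which blocks the gate until the jaw has moved in 9 mm.
- yellow_mid (a point): the same point of the yellow catch, which is shaped and works like the green one but is yellow.
- yellow_jaw (a joint): how far each yellow jaw is squeezed in, m: 0 locked, 0.012 fully in.
- module: loose white paint-pan module, 60 (x) by 90 (y) by 40 mm high, about 0.3 kg, with four round pans on top (one bright yellow) and in its middle an upright wooden grip fin 34 mm (x) by 12 mm (y), from z 40 to 78 mm. It lies in front of the tote where the gate swings. Origin: middle of its underside; its -y end faces the neighbour.
- module_fixed: the neighbour: a module of the same shape and size with red and brown pans, stuck to the table in front of the tote, on its -y side. Origin: middle of its underside; its y axis points to the loose module, whose origin is at y = 90 mm in this frame when butted. At the start the gap is 50 to 90 mm.
- cup: bystander: loose pale green cup, 90 mm wide, 75 mm high, on the left. Origin: middle of its underside.
- dish: bystander: loose white dish, 100 mm wide, 25 mm high, on the left beside the tote. Origin: middle of its underside.
- brush: bystander: loose paint brush, 190 mm long, lying on the right, along its own x. Origin: on its underside.
There are look-alikes about, which are no part of the job. What is shaped like the module but orange or purple is not meant.

How it is judged:
On the way, in this order (a step that is already met when the one before it is completed fails the run):
1. the loose module is butted against its neighbour, square and in line (y of module in the frame of module_fixed between 0.085 and 0.094 m and x of module in the frame of module_fixed between -0.015 and 0.015 m and angle between the y axis of module and the y axis of module_fixed, either way round below 0.06 rad and height (world z) of module below 0.005 m and angle between module's own z axis and vertical below 0.05 rad), for 0.2 s.
2. the green catch is squeezed in, the yellow one not yet (value of joint green_jaw above 0.01 m and value of joint yellow_jaw below 0.005 m), for 0.2 s.
3. the yellow catch is squeezed in as well (value of joint each of green_jaw, yellow_jaw above 0.01 m), for 0.2 s.
4. the gate has swung past its detent (value of joint gate_swing above 0.9 rad), for 0.1 s.
At the end, for the whole second after the job is handed in: Module flat, end within 4 mm of its neighbour, within 15 mm sideways and 0.06 rad; both catches in over 10 of 12 mm; gate beyond 1.42 rad and still (under 0.08 rad/s), carried by the fingers with over 1 N, touching neither module nor cup (all of step 1 and all of step 3 and value of joint gate_swing above 1.42 rad and velocity of joint gate_swing between -0.08 and 0.08 rad/s and contact force between the fingers and gate above 1 N and contact force between gate and module below 0.3 N and contact force between gate and cup below 0.3 N); the arm keeps its last pose, push and grip.
It fails at once if the cup is moved more than 30 mm (distance of cup from where it was at the start of the episode above 0.03 m).
It fails at once if the dish is moved more than 30 mm (distance of dish from where it was at the start of the episode above 0.03 m).
It fails at once if the brush is moved more than 30 mm (distance of brush from where it was at the start of the episode above 0.03 m).
It also fails if it takes over 69 s, if anything falls off the work surface, if the arm or the gripper's body presses on something with over 40 N, if the wrist force passes 120 N, or if a joint passes its speed limit or range.

### The arm

A 6-joint arm with a two-finger parallel gripper is mounted at the origin on the work surface. World frame = base frame: x ahead of the robot, y to its left, z up, the work surface at z = 0. Lengths are in m, angles in rad, forces in N, time in s.
With the tool pointing down it reaches from about 0.35 to 0.95 m from the base axis. Payload 17.4 kg.
Tool frame: the origin (TCP) lies midway between the tips of the shut fingers; the grasp point (between the pads) lies 19 mm behind it; z points along the fingers, y is the line along which they close (so a half turn about z gives the same grasp; the last joint's range is limited). The gripper opens to 93 mm and grips with 3 to 60 N. Pads are 15 mm wide; open, the fingers measure 128 mm over their backs; the gripper's body (75 mm by 188 mm) begins 65 mm behind the grasp point.
Start: joints at [-1.25, 0.116, 1.442, -0, 1.584, -0.038], TCP at [0.237, -0.632, 0.219] pointing down, gripper open.
Joint ranges: [-2.83, 2.83], [-0.83, 2.19], [0.07, 2.5], [-1.14, 4.28], [0.01, 3], [-2.97, 2.97]. Speed limits (rad/s): [1.89, 1.89, 2.22, 3.14, 3.14, 3.14].

### API

Orientations are given as a unit quaternion [w, x, y, z].
In Python, from bench import r, cams, order gives the robot as it stands. The module is installed in compiled form; this text tells all that it offers.
- The arm moves only by the tool move_arm, never from a script. Its argument "deltas" is a list of rows, each an object with "travel": the shift along the tool's x, y, z in m, a list of three; "angular": the turn, a rotation vector about the tool's x, y, z in degrees, a list of three. In form: [{"travel": [tx, ty, tz], "angular": [rx, ry, rz]}, ...]. A call has 1 to 8 rows; each row is the pose to reach, as a shift and turn from the pose commanded when the call began, along the tool's axes at that moment; what a row does not reach only later rows make up. A row lasts 1/8 s, in which the tool goes at most 62.5 mm and 10.7 degrees, less where a joint would pass 70% of its speed; a pose out of reach is approached as far as the arm can. A call with a gripper value outside its range is refused whole. "fingers" is the opening, from -1 (shut) to 1 (fully open), set as the call begins (left out, the last holds). The fingers move at their own pace and stop on an object; the grip force is fixed at half the most. Time passes only in rows, so rows that repeat a pose let the fingers close. It gives the time, the measured TCP pose, the force, the opening and the grip force at its end, in the units of the state.
- r.read_state(): the state, without advancing time (a new reading comes with each control period).
- cams.get_image(name): name is "side" or "top"; returns (picture, depth): 420x560x3 uint8, blue, green, red; 420x560 float32, m along the optical axis (not along the pixel's ray), 0 where there is no reading.
- cams.calibration(name): a dict with "intrinsics" (3x3 intrinsics, pixels), "view" (4x4, takes a point from world to camera coordinates). Camera axes: x right, y up, looking along -z (the intrinsics and any distortion apply to the point x, -y, -z); pixel columns grow to the right and rows downward; lengths in m; the calibration is good to about 2 mm. A picture is of the moment at which its call begins. calibration takes no time and is no camera call.
- order.hand_in(): hands the job in; it is judged then, once.
The state is a dict: "t": time; "joints": joint angles; "dq": joint speeds; "joint_torque": joint torques, N m; "position": TCP position; "orientation": TCP orientation; "wrist_force": force on the tool from outside, world axes, zero at the start; "moment": the same for the moment, N m; "width": finger opening in m; "grip_force": force on a finger pad.
Only numpy, scipy, OpenCV 4.12 (cv2) and the standard library are available. Lean on these libraries where they do the work, as an engineer would, in place of code of your own. Each camera call takes 0.05 s, during which the arm holds its last target. There are 200 camera calls.

## Working session

There is one attempt and no reset: what is moved stays moved. The work goes in short steps, Python scripts to look and compute and a tool call to move; the robot and the scene stay as the last step left them, time stands still between calls to the robot, and variables do not carry over. Pictures are saved under pics/ and viewed, at most 10 in all, crops included, and the job is handed in when it is done.

Besides the shell and the picture viewer there is one more tool, called after "Call:" as name([rows], argument=value, ...), one row to a line, values as JSON. move_arm: Moves the arm, as the interface text tells. Its arguments: {"type":"object","properties":{"deltas":{"type":"array"},"fingers":{"type":"number"}},"required":["deltas"]}

```bash
mkdir -p pics
python3 - <<'E'
from bench import r,cams,order
import cv2,numpy as np
for n in("top","side"):
    p,d=cams.get_image(n);cv2.imwrite(f"pics/{n}0.png",p);np.save(f"{n}0.npy",d)
    c=cams.calibration(n);print(n,np.round(c["intrinsics"],1).tolist(),np.round(c["view"],3).tolist(),c.keys())
print(r.read_state())
E
```

```text
top [[488.8, 0.0, 278.6], [0.0, 488.8, 215.5], [0.0, 0.0, 1.0]] [[-0.026, -1.0, 0.007, 0.004], [0.984, -0.024, 0.179, -0.534], [-0.178, 0.011, 0.984, -1.483], [0.0, 0.0, 0.0, 1.0]] dict_keys(['intrinsics', 'view'])
side [[542.2, 0.0, 280.6], [0.0, 542.2, 206.4], [0.0, 0.0, 1.0]] [[-0.971, -0.241, 0.007, 0.492], [0.182, -0.714, 0.676, -0.177], [-0.158, 0.657, 0.737, -1.431], [0.0, 0.0, 0.0, 1.0]] dict_keys(['intrinsics', 'view'])
{'t': 0.1, 'joints': array([-1.24976418e+00,  1.16420012e-01,  1.44218415e+00, -1.09957457e-05,
        1.58401593e+00, -3.77834044e-02]), 'dq': array([-0.00011345, -0.00092616, -0.00347136,  0.00017971,  0.00100371,
        0.00055388]), 'joint_torque': array([ 1.73799461e-03, -7.22895741e+01, -6.23866367e+01,  7.80965737e-02,
        2.27012951e-02, -8.29902956e-05]), 'position': array([ 0.23697728, -0.63183623,  0.21800004]), 'orientation': array([-5.07797870e-04,  9.83949429e-01,  1.78446794e-01, -7.79542904e-05]), 'wrist_force': array([ 0.3645452 , -0.4387536 , -0.02132179]), 'moment': array([-0.03453841, -0.01634673,  0.02599916]), 'grip_force': 0.0, 'width': 0.09273947537203864}
```

View pics/top0.png

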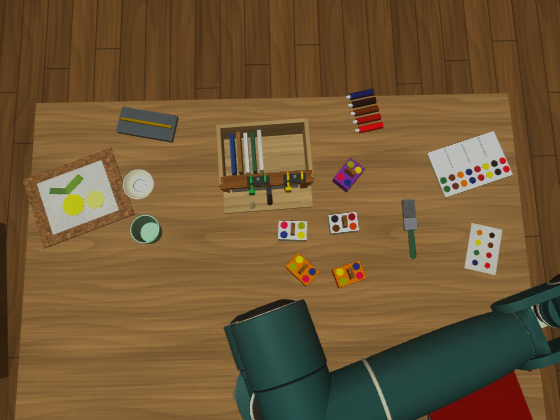

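View pics/side0.png

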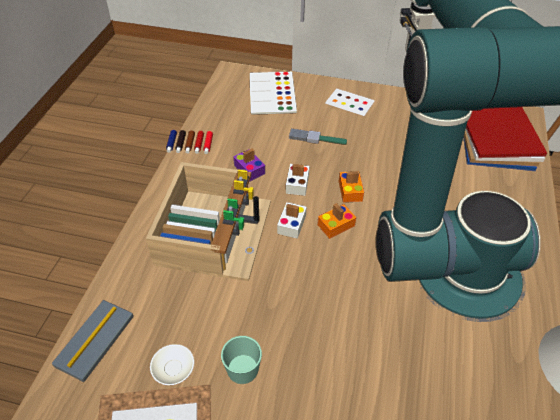

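The top view shows the tote at (265,165), the green catch at about (258,184), the yellow catch at (294,181), the gate grip at (269,190), the loose module at (293,230) and the fixed module at (343,223). Orange and purple decoys lie nearby. Next I'll enlarge the working area.

```bash
cat > h.py <<'E'
import numpy as np,cv2
from bench import r,cams,order
def cloud(n,d=None):
    if d is None: _,d=cams.get_image(n)
    c=cams.calibration(n);K=c["intrinsics"];T=np.linalg.inv(c["view"])
    v,u=np.indices(d.shape);x=(u-K[0,2])/K[0,0]*d;y=(v-K[1,2])/K[1,1]*d
    P=np.stack([x,-y,-d],-1)@T[:3,:3].T+T[:3,3];P[d==0]=np.nan
    return P
def ray(n,u,v,z):
    c=cams.calibration(n);K=c["intrinsics"];T=np.linalg.inv(c["view"])
    w=T[:3,:3]@np.array([(u-K[0,2])/K[0,0],-(v-K[1,2])/K[1,1],-1]);return T[:3,3]+w*(z-T[2,3])/w[2]
def proj(n,p):
    c=cams.calibration(n);q=c["view"]@np.append(p,1);k=c["intrinsics"]@[q[0],-q[1],-q[2]];return k[:2]/k[2]
def crop(n,img,u0,v0,u1,v1,s,name):
    cv2.imwrite("pics/"+name,cv2.resize(img[v0:v1,u0:u1],None,fx=s,fy=s,interpolation=cv2.INTER_CUBIC))
E
python3 - <<'E'
from h import *
p=cv2.imread("pics/top0.png");d=np.load("top0.npy");P=cloud("top",d)
crop("top",p,210,150,370,250,5,"c1.png")
# module tops, white/any at z 35..45 in front
def rect(P,zlo,zhi,box):
    u0,v0,u1,v1=box;Q=P[v0:v1,u0:u1].reshape(-1,3);Q=Q[(Q[:,2]>zlo)&(Q[:,2]<zhi)]
    print(len(Q),np.round(np.median(Q[:,2]),4),[np.round(x,4) for x in cv2.minAreaRect((Q[:,:2]*1).astype(np.float32))], Q.mean(0).round(4))
for b in((272,214,314,248),(322,207,366,240)):
    rect(P,.03,.05,b);rect(P,.066,.09,b);
rect(P,-.01,.01,(300,240,400,250))
g=P[150:250,210:370,2]
rect(P,.14,.155,(245,165,264,200));rect(P,.14,.155,(280,165,310,200));rect(P,.135,.17,(264,175,275,210))
rect(P,.105,.122,(212,110,318,195))
E
```

```text
502 0.0401 [array([ 0.4896, -0.0505]), array([0.0887, 0.0615]), np.float64(87.3696)] [ 0.4882 -0.0504  0.0401]
44 0.0779 [array([ 0.4887, -0.0508]), array([0.0096, 0.0333]), np.float64(88.2954)] [ 0.4886 -0.0507  0.0776]
489 0.0397 [array([ 0.5092, -0.2122]), array([0.0612, 0.0907]), np.float64(4.615)] [ 0.5082 -0.211   0.0397]
53 0.0776 [array([ 0.509 , -0.2117]), array([0.0335, 0.0121]), np.float64(4.1316)] [ 0.5088 -0.2117  0.077 ]
985 -0.0001 [array([ 0.4431, -0.2354]), array([0.319 , 0.0306]), np.float64(88.5432)] [ 0.4431 -0.236  -0.    ]
24 0.1495 [array([0.627 , 0.0602]), array([0.0265, 0.0235]), np.float64(89.3587)] [0.6273 0.0666 0.1497]
38 0.1496 [array([ 0.6351, -0.0585]), array([0.0263, 0.0482]), np.float64(3.7095)] [ 0.6352 -0.059   0.1488]
46 0.1548 [array([0.6014, 0.0229]), array([0.0759, 0.0131]), np.float64(8.6635)] [0.5903 0.0226 0.1536]
1852 0.1149 [array([0.708 , 0.0307]), array([0.2304, 0.2851]), np.float64(3.1123)] [0.6966 0.0342 0.1147]
```

View pics/c1.png

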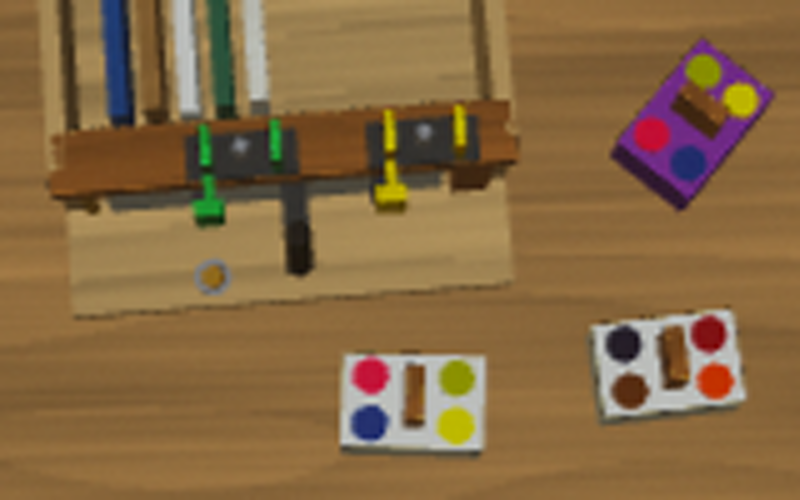

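The enlarged crop confirms the layout. The green jaws are at crop (205,145) and (275,140), so green is on the hinge side. The yellow jaws are at (390,130) and (460,125), the grip top is near (300,250), the detent ball at (212,277), the loose module at (413,403) and the fixed module at (668,365). Next I'll fit the tote frame.

```bash
cat >> h.py <<'E'
from scipy.spatial.transform import Rotation as R
def go(x,y,z,yaw,start=None):
    s=r.read_state() if start is None else start
    p=np.array(s["position"]);q=np.array(s["orientation"]);A=R.from_quat(q,scalar_first=True)
    B=R.from_euler("z",yaw,degrees=True)*R.from_quat([1,0,0,0])
    print("travel",A.inv().apply(np.array([x,y,z])-p).round(4),"ang",(A.inv()*B).as_rotvec(degrees=True).round(2),"curyaw",np.degrees(np.arctan2(A.as_matrix()[1,0],A.as_matrix()[0,0])).round(2))
E
python3 - <<'E'
from h import *
p=cv2.imread("pics/top0.png");d=np.load("top0.npy");P=cloud("top",d)
hsv=cv2.cvtColor(p,cv2.COLOR_BGR2HSV);H,S,V=hsv[...,0],hsv[...,1],hsv[...,2]
reg=np.zeros(H.shape,bool);reg[165:205,240:310]=1
for n,m in(("g",(H>45)&(H<80)&(S>120)),("y",(H>22)&(H<34)&(S>150)&(V>120))):
    Q=P[reg&m];Q=Q[Q[:,2]>.143];print(n,len(Q),[np.round(x,4) for x in cv2.minAreaRect(Q[:,:2].astype(np.float32))],Q.mean(0).round(4))
Q=P[170:210,262:276].reshape(-1,3);Q=Q[(Q[:,2]>.12)&(V[170:210,262:276].ravel()<60)]
print(Q[np.argsort(Q[:,0])].round(3).tolist())
for b in((272,214,314,248),(322,207,366,240)):
    u0,v0,u1,v1=b;Q=P[v0:v1,u0:u1].reshape(-1,3);Q=Q[(Q[:,2]>.03)&(Q[:,2]<.09),:2];
    C=np.cov((Q-Q.mean(0)).T);w,e=np.linalg.eigh(C);print(np.degrees(np.arctan(-e[0,1]/e[1,1])))
E
```

```text
g 34 [array([0.6289, 0.051 ]), array([0.0241, 0.0456]), np.float64(2.0719)] [0.6289 0.051  0.1513]
y 32 [array([ 0.6367, -0.0588]), array([0.0237, 0.0471]), np.float64(3.0591)] [ 0.6364 -0.0587  0.1508]
[[0.564, 0.022, 0.144], [0.564, 0.018, 0.157], [0.564, 0.016, 0.129], [0.564, 0.016, 0.143], [0.564, 0.015, 0.157], [0.564, 0.022, 0.129], [0.564, 0.019, 0.128], [0.565, 0.019, 0.141], [0.566, 0.021, 0.15], [0.566, 0.018, 0.161], [0.567, 0.013, 0.13], [0.567, 0.021, 0.157], [0.568, 0.015, 0.155], [0.568, 0.013, 0.141], [0.568, 0.013, 0.154], [0.569, 0.012, 0.16], [0.57, 0.015, 0.159], [0.57, 0.021, 0.158], [0.57, 0.018, 0.158], [0.571, 0.024, 0.155], [0.573, 0.012, 0.158], [0.573, 0.018, 0.158], [0.573, 0.021, 0.158], [0.573, 0.015, 0.157], [0.573, 0.024, 0.156], [0.574, 0.015, 0.167], [0.575, 0.012, 0.162], [0.575, 0.018, 0.162], [0.575, 0.021, 0.161], [0.58, 0.021, 0.155], [0.58, 0.018, 0.155], [0.618, 0.029, 0.149], [0.618, 0.018, 0.122], [0.618, 0.039, 0.123], [0.618, 0.033, 0.122], [0.619, 0.032, 0.133], [0.619, 0.036, 0.121], [0.619, 0.032, 0.144], [0.62, 0.03, 0.129], [0.62, 0.021, 0.127], [0.621, 0.036, 0.122], [0.622, 0.039, 0.122], [0.623, 0.036, 0.127], [0.624, 0.039, 0.126], [0.624, 0.021, 0.122], [0.627, 0.035, 0.125], [0.628, 0.039, 0.12], [0.631, 0.038, 0.123], [0.631, 0.02, 0.121], [0.633, 0.023, 0.124], [0.633, 0.02, 0.124], [0.634, 0.038, 0.123], [0.635, 0.02, 0.13], [0.637, 0.038, 0.122], [0.639, 0.023, 0.125], [0.642, 0.035, 0.125], [0.643, 0.023, 0.123], [0.643, 0.02, 0.12], [0.643, 0.038, 0.122]]
-3.134481310226397
4.592951750931218
```

```bash
python3 -c "
from h import *
go(.489,-.0505,.13,-2.8)"
```

```text
travel [ 0.4401 -0.4557  0.0885] ang [-6.000e-02  1.000e-02  2.336e+01] curyaw 20.56
```

Call:
move_arm([
  {"travel": [0.44,-0.456,0.03],"angular": [-0.06,0.01,23.36]},
  {"travel": [0.44,-0.456,0.03],"angular": [-0.06,0.01,23.36]},
  {"travel": [0.44,-0.456,0.03],"angular": [-0.06,0.01,23.36]},
  {"travel": [0.44,-0.456,0.03],"angular": [-0.06,0.01,23.36]},
  {"travel": [0.44,-0.456,0.03],"angular": [-0.06,0.01,23.36]},
  {"travel": [0.44,-0.456,0.03],"angular": [-0.06,0.01,23.36]},
  {"travel": [0.44,-0.456,0.03],"angular": [-0.06,0.01,23.36]},
  {"travel": [0.44,-0.456,0.03],"angular": [-0.06,0.01,23.36]},
], fingers=1)

```text
t: 1.1
position: [0.4358, -0.1718, 0.1949]
orientation: [0.001, 1.0, -0.025, 0.0]
wrist_force: [0.8, -0.8, 0.6]
width: 0.0931
grip_force: 0.0
```

```bash
python3 -c "
from h import *
go(.489,-.0505,.13,-2.8);print(r.read_state()['position'])"
```

```text
travel [ 0.0471 -0.1238  0.0648] ang [ 0.06 -0.04 -0.02] curyaw -2.82
[ 0.43580145 -0.17176641  0.19488731]
```

Call:
move_arm([
  {"travel": [0.047,-0.124,0.05],"angular": [0,0,0]},
  {"travel": [0.047,-0.124,0.05],"angular": [0,0,0]},
  {"travel": [0.047,-0.124,0.065],"angular": [0,0,0]},
  {"travel": [0.047,-0.124,0.065],"angular": [0,0,0]},
  {"travel": [0.047,-0.124,0.065],"angular": [0,0,0]},
])

```text
t: 1.72
position: [0.4885, -0.053, 0.1307]
orientation: [0.001, 1.0, -0.025, 0.0]
wrist_force: [0.6, 0.2, 1.1]
width: 0.093
grip_force: 0.0
```

Run:
```python
from h import *
go(.489,-.0505,.048,-2.8);print(r.read_state()['position'])
p,d=cams.get_image("side");crop("side",p,200,130,400,280,4,"s1.png")
```

```text
travel [ 0.0003 -0.0026  0.0827] ang [ 0.07 -0.05 -0.03] curyaw -2.83
[ 0.48854407 -0.05296318  0.13071164]
```

View pics/s1.png

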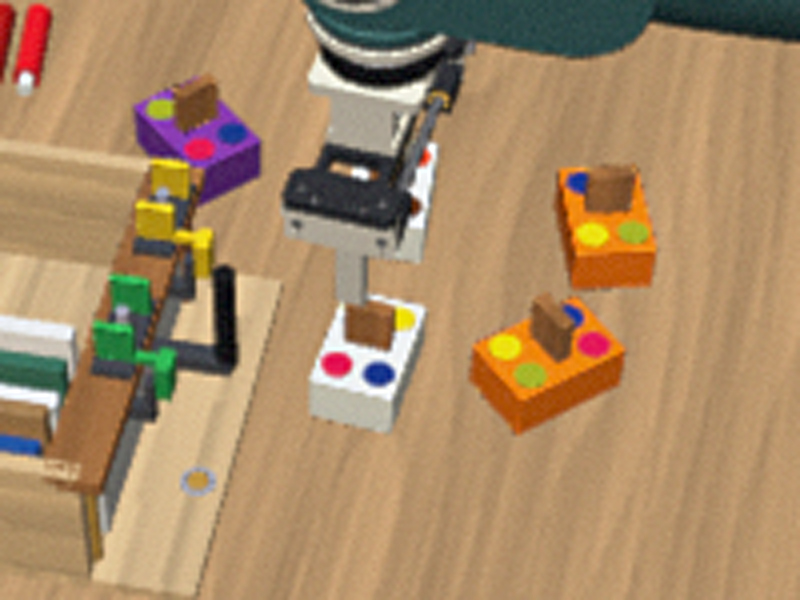

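The side view shows the open gripper centred over the loose module's fin at crop (370,325). The neighbour is behind it at (425,230) and the gate bracket is low at (200,355). Descending and gripping.

Call:
move_arm([
  {"travel": [0,0,0.045],"angular": [0,0,0]},
  {"travel": [0,0,0.082],"angular": [0,0,0]},
  {"travel": [0,0,0.082],"angular": [0,0,0]},
])

```text
t: 2.15
position: [0.4873, -0.0531, 0.0466]
orientation: [0.0, 1.0, -0.025, -0.001]
wrist_force: [-0.1, 0.6, 1.4]
width: 0.0933
grip_force: 0.0
```

Call:
move_arm([
  {"travel": [0,0,0],"angular": [0,0,0]},
  {"travel": [0,0,0],"angular": [0,0,0]},
  {"travel": [0,0,0],"angular": [0,0,0]},
  {"travel": [0,0,0],"angular": [0,0,0]},
  {"travel": [0,0,0],"angular": [0,0,0]},
  {"travel": [0,0,0],"angular": [0,0,0]},
], fingers=-1)

```text
t: 2.9
position: [0.4886, -0.0523, 0.0479]
orientation: [0.0, 1.0, -0.024, 0.0]
wrist_force: [-0.8, 0.4, 1.1]
width: 0.0373
grip_force: 0.0
```

Run:
```python
from h import *
go(.5021,-.1222,.048,4.5);print(r.read_state()['position'])
```

```text
travel [ 0.0169  0.0692 -0.    ] ang [ 0.06 -0.02 -7.3 ] curyaw -2.8
[ 0.4885822  -0.05229504  0.04790241]
```

Call:
move_arm([
  {"travel": [0,0,0],"angular": [0,0,0]},
  {"travel": [0,0,0],"angular": [0,0,0]},
  {"travel": [0,0,0],"angular": [0,0,0]},
  {"travel": [0,0,0],"angular": [0,0,0]},
])

```text
t: 3.4
position: [0.4886, -0.0522, 0.0479]
orientation: [0.0, 1.0, -0.024, 0.0]
wrist_force: [0.0, 1.8, 0.8]
width: 0.0119
grip_force: 30.0
```

Call:
move_arm([
  {"travel": [0.004,0.012,0],"angular": [0,0,-2]},
  {"travel": [0.008,0.024,0],"angular": [0,0,-4]},
  {"travel": [0.012,0.036,0],"angular": [0,0,-6]},
  {"travel": [0.016,0.048,0],"angular": [0,0,-7.3]},
  {"travel": [0.0168,0.058,0],"angular": [0,0,-7.3]},
  {"travel": [0.0168,0.062,0],"angular": [0,0,-7.3]},
  {"travel": [0.0168,0.062,0],"angular": [0,0,-7.3]},
])

```text
t: 4.28
position: [0.5022, -0.1153, 0.048]
orientation: [0.001, 0.999, 0.039, 0.0]
wrist_force: [-0.2, -1.7, -2.4]
width: 0.0118
grip_force: 30.0
```

Run:
```python
from h import *
go(.5021,-.1222,.048,4.5);print(r.read_state()['position'])
p,d=cams.get_image("top");crop("top",p,240,170,400,290,5,"c2.png")
p,d=cams.get_image("side");crop("side",p,250,120,390,240,5,"s2.png")
```

```text
travel [-0.0006  0.0069 -0.    ] ang [ 0.08 -0.01 -0.04] curyaw 4.46
[ 0.50220671 -0.11531108  0.04795279]
```

View pics/s2.png

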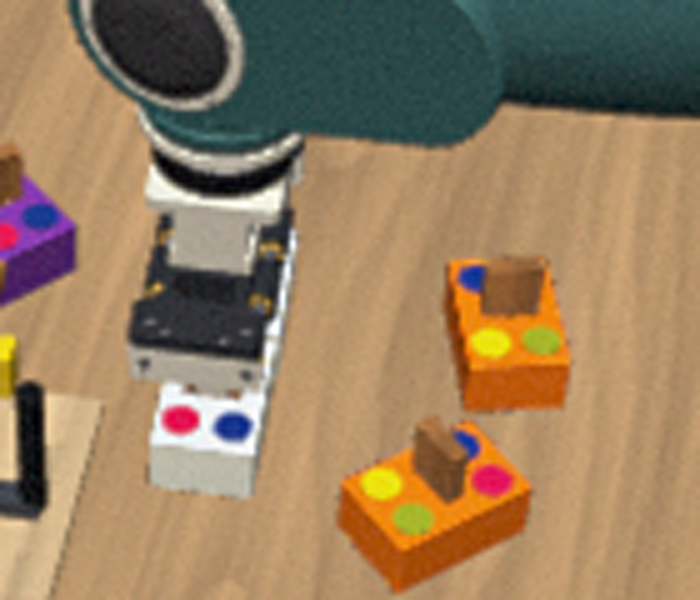

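The loose module at crop (210,430) is in line with the neighbour behind the gripper, so I'll close the remaining ~7 mm in small steps.

Call:
move_arm([
  {"travel": [-0.0005,0.003,0],"angular": [0,0,0]},
  {"travel": [-0.0005,0.005,0],"angular": [0,0,0]},
  {"travel": [-0.0005,0.007,0],"angular": [0,0,0]},
  {"travel": [-0.0005,0.008,0],"angular": [0,0,0]},
  {"travel": [-0.0005,0.008,0],"angular": [0,0,0]},
])

```text
t: 5.0
position: [0.5021, -0.1217, 0.048]
orientation: [-0.001, 0.999, 0.039, -0.0]
wrist_force: [-4.4, 14.1, 5.2]
width: 0.0118
grip_force: 30.0
```

Call:
move_arm([
  {"travel": [0,-0.001,0],"angular": [0,0,0]},
  {"travel": [0,-0.001,0],"angular": [0,0,0]},
  {"travel": [0,-0.001,0],"angular": [0,0,0]},
  {"travel": [0,-0.001,0],"angular": [0,0,0]},
  {"travel": [0,-0.001,-0.06],"angular": [0,0,0]},
  {"travel": [0,-0.001,-0.12],"angular": [0,0,0]},
  {"travel": [0,-0.001,-0.155],"angular": [0,0,0]},
  {"travel": [0,-0.001,-0.155],"angular": [0,0,0]},
], fingers=1)

```text
t: 6.0
position: [0.5033, -0.1223, 0.206]
orientation: [0.001, 0.999, 0.039, 0.002]
wrist_force: [0.4, 0.4, -0.2]
width: 0.0873
grip_force: 0.0
```

Run:
```python
from h import *
print(r.read_state()['width'],r.read_state()['position'])
go(.6289,.051,.18,3.5)
p,d=cams.get_image("side");P=cloud("side",d)
def rect(zlo,zhi,m):
    Q=P[m&(P[...,2]>zlo)&(P[...,2]<zhi)];print(len(Q),[np.round(x,4) for x in cv2.minAreaRect(Q[:,:2].astype(np.float32))])
m=(P[...,0]>.45)&(P[...,0]<.56)
Y=P[...,1]
rect(.034,.045,m&(Y<-.06)&(Y>-.27));rect(.074,.09,m&(Y<-.06)&(Y>-.165));rect(.074,.09,m&(Y<-.165)&(Y>-.27))
crop("side",p,250,120,390,240,5,"s3.png")
p,d=cams.get_image("top");P=cloud("top",d);Y=P[...,1];m=(P[...,0]>.45)&(P[...,0]<.56)
rect(.034,.045,m&(Y<-.06)&(Y>-.27));rect(.074,.09,m&(Y<-.06)&(Y>-.165));rect(.074,.09,m&(Y<-.165)&(Y>-.27))
```

```text
0.08732783175142703 [ 0.50326077 -0.12227971  0.20602221]
travel [ 0.1387 -0.163   0.0262] ang [ 0.16 -0.27  0.99] curyaw 4.5
580 [array([ 0.5049, -0.1642]), array([0.0609, 0.1831]), np.float64(4.034)]
53 [array([ 0.5018, -0.1207]), array([0.0339, 0.0175]), np.float64(9.2249)]
45 [array([ 0.5087, -0.2087]), array([0.0324, 0.0167]), np.float64(11.9597)]
436 [array([ 0.502 , -0.1671]), array([0.0534, 0.1788]), np.float64(3.8165)]
22 [array([ 0.4964, -0.122 ]), array([0.021 , 0.0107]), np.float64(5.5831)]
5 [array([ 0.5017, -0.2079]), array([0.0087, 0.0022]), np.float64(4.238)]
```

View pics/s3.png

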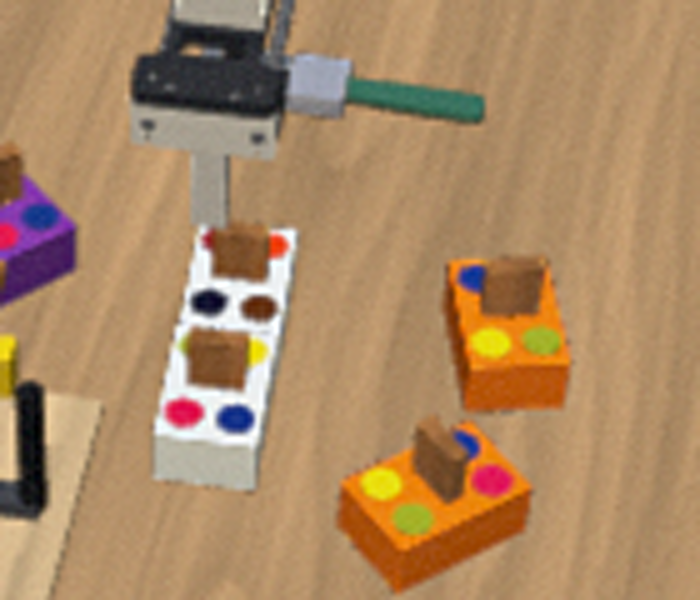

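The two modules now form one continuous white block from crop (200,230) to (255,485), with no visible gap. Moving on to the green catch.

Call:
move_arm([
  {"travel": [0.035,-0.041,0],"angular": [0.16,-0.27,1]},
  {"travel": [0.07,-0.082,0],"angular": [0.16,-0.27,1]},
  {"travel": [0.105,-0.123,0],"angular": [0.16,-0.27,1]},
  {"travel": [0.1387,-0.163,0],"angular": [0.16,-0.27,1]},
  {"travel": [0.1387,-0.163,0.026],"angular": [0.16,-0.27,1]},
  {"travel": [0.1387,-0.163,0.026],"angular": [0.16,-0.27,1]},
])

```text
t: 6.85
position: [0.6266, 0.0517, 0.1731]
orientation: [-0.001, 1.0, 0.031, -0.005]
wrist_force: [-0.9, -0.0, -0.1]
width: 0.0931
grip_force: 0.0
```

Run:
```python
from h import *
print(r.read_state()['position'],r.read_state()['t'])
go(.6289,.051,.126,3.5)
p,d=cams.get_image("side");crop("side",p,180,110,320,230,5,"s4.png")
```

```text
[0.62660142 0.05173239 0.17306201] 6.85
travel [0.0027 0.001  0.047 ] ang [-0.1   0.59  0.04] curyaw 3.54
```

View pics/s4.png

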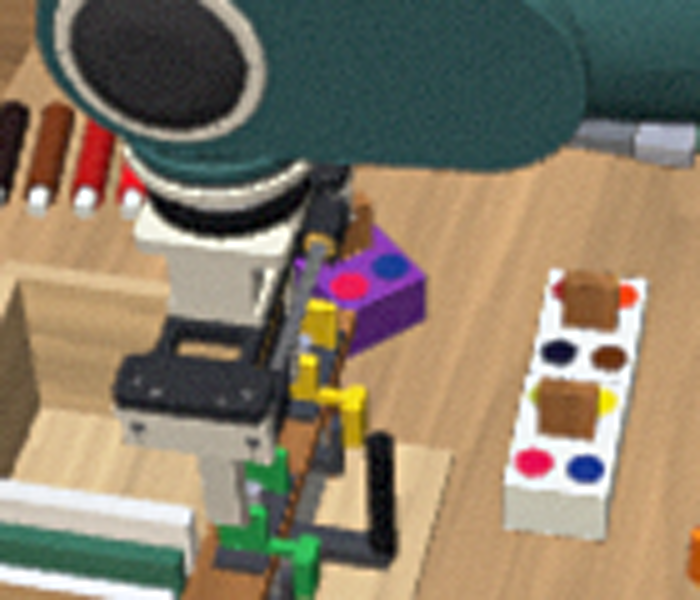

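The gripper is over the green catch, with its near finger at crop (222,490) and the green jaws at (265,465) and (240,525). Descending and squeezing.

Call:
move_arm([
  {"travel": [0.0012,0.0005,0.02],"angular": [0,0,0]},
  {"travel": [0.0012,0.0005,0.048],"angular": [0,0,0]},
  {"travel": [0.0012,0.0005,0.048],"angular": [0,0,0]},
  {"travel": [0.0012,0.0005,0.048],"angular": [0,0,0]},
])

```text
t: 7.4
position: [0.6291, 0.0508, 0.1298]
orientation: [-0.001, 1.0, 0.03, -0.002]
wrist_force: [0.3, -0.6, 0.6]
width: 0.0928
grip_force: 0.0
```

Call:
move_arm([
  {"travel": [0,0,0],"angular": [0,0,0]},
  {"travel": [0,0,0],"angular": [0,0,0]},
  {"travel": [0,0,0],"angular": [0,0,0]},
  {"travel": [0,0,0],"angular": [0,0,0]},
  {"travel": [0,0,0],"angular": [0,0,0]},
  {"travel": [0,0,0],"angular": [0,0,0]},
  {"travel": [0,0,0],"angular": [0,0,0]},
  {"travel": [0,0,0],"angular": [0,0,0]},
], fingers=-1)

```text
t: 8.4
position: [0.6287, 0.0523, 0.1292]
orientation: [-0.002, 1.0, 0.031, -0.002]
wrist_force: [-1.9, 9.7, 3.3]
width: 0.023
grip_force: 30.0
```

Call:
move_arm([
  {"travel": [0,0,0],"angular": [0,0,0]},
  {"travel": [0,0,0],"angular": [0,0,0]},
  {"travel": [0,0,0],"angular": [0,0,0]},
  {"travel": [0,0,0],"angular": [0,0,0]},
])

```text
t: 8.9
position: [0.6287, 0.0523, 0.1292]
orientation: [-0.002, 1.0, 0.031, -0.002]
wrist_force: [-3.0, 8.9, 2.8]
width: 0.0228
grip_force: 30.0
```

Call:
move_arm([
  {"travel": [0,0,0],"angular": [0,0,0]},
  {"travel": [0,0,0],"angular": [0,0,0]},
  {"travel": [0,0,0],"angular": [0,0,0]},
  {"travel": [0,0,0],"angular": [0,0,0]},
  {"travel": [0,0,-0.03],"angular": [0,0,0]},
  {"travel": [0,0,-0.05],"angular": [0,0,0]},
  {"travel": [0,0,-0.05],"angular": [0,0,0]},
  {"travel": [0,0,-0.05],"angular": [0,0,0]},
], fingers=1)

```text
t: 9.9
position: [0.6288, 0.051, 0.1779]
orientation: [-0.001, 1.0, 0.031, -0.003]
wrist_force: [0.4, -0.3, -0.2]
width: 0.0924
grip_force: 0.0
```

Run:
```python
from h import *
p,d=cams.get_image("side");P=cloud("side",d)
hsv=cv2.cvtColor(p,cv2.COLOR_BGR2HSV);H,S,V=hsv[...,0],hsv[...,1],hsv[...,2]
reg=(P[...,0]>.59)&(P[...,0]<.67)&(P[...,2]>.145)&(P[...,2]<.158)
for n,m in(("g",(H>45)&(H<80)&(S>120)),("y",(H>22)&(H<34)&(S>150)&(V>100))):
    Q=P[reg&m];print(n,len(Q),[np.round(x,4) for x in cv2.minAreaRect(Q[:,:2].astype(np.float32))])
go(.6365,-.0578,.18,3.5);print(r.read_state()['position'],r.read_state()['width'])
```

```text
g 47 [array([0.6242, 0.0521]), array([0.0178, 0.0306]), np.float64(19.8768)]
y 38 [array([ 0.6277, -0.055 ]), array([0.0167, 0.0531]), np.float64(13.2793)]
travel [ 0.0011  0.1091 -0.0026] ang [-0.1   0.33 -0.  ] curyaw 3.5
[0.62871248 0.05098299 0.17764022] 0.09265695747080444
```

Green is squeezed in. Now the yellow catch.

Call:
move_arm([
  {"travel": [0.001,0.04,-0.003],"angular": [0,0.3,0]},
  {"travel": [0.001,0.08,-0.003],"angular": [0,0.3,0]},
  {"travel": [0.001,0.109,-0.003],"angular": [0,0.3,0]},
  {"travel": [0.001,0.109,-0.003],"angular": [0,0.3,0]},
  {"travel": [0.001,0.109,0.02],"angular": [0,0.3,0]},
  {"travel": [0.001,0.109,0.049],"angular": [0,0.3,0]},
  {"travel": [0.001,0.109,0.049],"angular": [0,0.3,0]},
])

```text
t: 10.82
position: [0.635, -0.0565, 0.1258]
orientation: [-0.001, 1.0, 0.031, -0.002]
wrist_force: [0.5, -0.7, 0.1]
width: 0.0926
grip_force: 0.0
```

Call:
move_arm([
  {"travel": [0,0,0],"angular": [0,0,0]},
  {"travel": [0,0,0],"angular": [0,0,0]},
  {"travel": [0,0,0],"angular": [0,0,0]},
  {"travel": [0,0,0],"angular": [0,0,0]},
  {"travel": [0,0,0],"angular": [0,0,0]},
  {"travel": [0,0,0],"angular": [0,0,0]},
  {"travel": [0,0,0],"angular": [0,0,0]},
  {"travel": [0,0,0],"angular": [0,0,0]},
], fingers=-1)

```text
t: 11.82
position: [0.6365, -0.0574, 0.1301]
orientation: [-0.001, 1.0, 0.031, 0.0]
wrist_force: [-1.9, 5.9, 5.4]
width: 0.0232
grip_force: 30.0
```

Call:
move_arm([
  {"travel": [0,0,0],"angular": [0,0,0]},
  {"travel": [0,0,0],"angular": [0,0,0]},
  {"travel": [0,0,0],"angular": [0,0,0]},
  {"travel": [0,0,0],"angular": [0,0,0]},
])

```text
t: 12.32
position: [0.6365, -0.0573, 0.1301]
orientation: [-0.001, 1.0, 0.031, 0.0]
wrist_force: [-2.8, 5.5, 5.3]
width: 0.0229
grip_force: 30.0
```

Call:
move_arm([
  {"travel": [0,0,0],"angular": [0,0,0]},
  {"travel": [0,0,0],"angular": [0,0,0]},
  {"travel": [0,0,0],"angular": [0,0,0]},
  {"travel": [0,0,0],"angular": [0,0,0]},
  {"travel": [0,0,-0.03],"angular": [0,0,0]},
  {"travel": [0,0,-0.07],"angular": [0,0,0]},
  {"travel": [0,0,-0.07],"angular": [0,0,0]},
  {"travel": [0,0,-0.07],"angular": [0,0,0]},
], fingers=1)

```text
t: 13.32
position: [0.6363, -0.0578, 0.199]
orientation: [-0.001, 1.0, 0.03, 0.0]
wrist_force: [-0.0, -0.8, -0.6]
width: 0.0922
grip_force: 0.0
```

Run:
```python
from h import *
go(.572,.0185,.19,3.5);print(r.read_state()['position'],r.read_state()['width'])
p,d=cams.get_image("side");crop("side",p,180,110,320,230,5,"s5.png")
P=cloud("side",d);reg=(P[...,0]>.55)&(P[...,0]<.59)&(P[...,2]>.15)&(P[...,2]<.17)&(abs(P[...,1]-.02)<.03)
print(P[reg].mean(0),P[reg].min(0),P[reg].max(0))
```

```text
travel [-0.0595 -0.0801  0.0091] ang [-0.1  -0.01 -0.01] curyaw 3.49
[ 0.63626744 -0.05782121  0.19895329] 0.09222262096431122
[0.5696379  0.02222809 0.15859828] [0.56252636 0.00988172 0.15009076] [0.57695912 0.02927565 0.16557546]
```

View pics/s5.png

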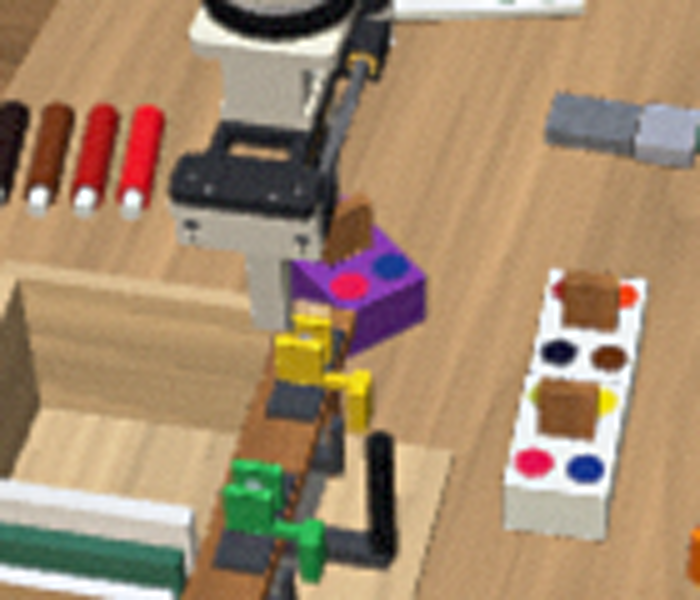

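Both catches are squeezed: the yellow jaws are together at crop (305,345) and the green at (250,495). The black gate grip stands at (380,490). Now I'll go to the grip.

Call:
move_arm([
  {"travel": [-0.031,-0.04,0],"angular": [0,0,0]},
  {"travel": [-0.0615,-0.0805,0],"angular": [0,0,0]},
  {"travel": [-0.0615,-0.0805,0],"angular": [0,0,0]},
  {"travel": [-0.0615,-0.0805,0.03],"angular": [0,0,0]},
  {"travel": [-0.0615,-0.0805,0.075],"angular": [0,0,0]},
  {"travel": [-0.0615,-0.0805,0.075],"angular": [0,0,0]},
])

```text
t: 14.12
position: [0.5686, 0.0185, 0.1209]
orientation: [-0.001, 1.0, 0.03, -0.003]
wrist_force: [-0.2, 0.6, 0.5]
width: 0.0929
grip_force: 0.0
```

Call:
move_arm([
  {"travel": [0,0,0],"angular": [0,0,0]},
  {"travel": [0,0,0],"angular": [0,0,0]},
  {"travel": [0,0,0],"angular": [0,0,0]},
  {"travel": [0,0,0],"angular": [0,0,0]},
  {"travel": [0,0,0],"angular": [0,0,0]},
  {"travel": [0,0,0],"angular": [0,0,0]},
  {"travel": [0,0,0],"angular": [0,0,0]},
  {"travel": [0,0,0],"angular": [0,0,0]},
], fingers=-1)

```text
t: 15.12
position: [0.5702, 0.0189, 0.1247]
orientation: [-0.001, 1.0, 0.031, 0.0]
wrist_force: [0.6, 0.4, -0.8]
width: 0.0179
grip_force: 0.0
```

Call:
move_arm([
  {"travel": [0,0,0],"angular": [0,0,0]},
  {"travel": [0,0,0],"angular": [0,0,0]},
  {"travel": [0,0,0],"angular": [0,0,0]},
])

```text
t: 15.5
position: [0.5701, 0.0191, 0.1247]
orientation: [-0.001, 1.0, 0.031, 0.0]
wrist_force: [-0.5, 4.9, -0.2]
width: 0.0154
grip_force: 30.0
```

Run:
```python
from h import *
s=r.read_state();print(s['position'],s['width'],s['grip_force'])
# arc in tool axes: grip pos in tote frame about hinge
t=np.radians(3.5)
A=R.from_quat(s["orientation"],scalar_first=True).inv()
v0=np.array([-.06,-.13,0])
for a in (5,10,15,20,25,30,36,42,48,54,60,66,72,78,84,90,94,96):
    v=R.from_euler("z",-a,degrees=True).apply(v0)-v0
    w=R.from_euler("z",t).apply(v);print(a,A.apply(w).round(4), (s['position']+w).round(3))
```

```text
[0.57014968 0.01913278 0.12469383] 0.015384615890236366 30.001416206359863
5 [-0.0111 -0.0057  0.    ] [0.559 0.024 0.125]
10 [-0.0217 -0.0124  0.    ] [0.548 0.03  0.125]
15 [-0.0316 -0.02    0.    ] [0.537 0.037 0.125]
20 [-0.0408 -0.0284  0.    ] [0.528 0.045 0.125]
25 [-0.0493 -0.0375  0.    ] [0.519 0.054 0.125]
30 [-0.057  -0.0474  0.0001] [0.51  0.063 0.125]
36 [-0.065  -0.0601  0.0001] [0.502 0.075 0.125]
42 [-0.0716 -0.0735  0.0001] [0.494 0.088 0.125]
48 [-0.0768 -0.0876  0.0001] [0.488 0.102 0.125]
54 [-0.0804 -0.1021  0.0002] [0.484 0.116 0.125]
60 [-0.0826 -0.117   0.0002] [0.481 0.131 0.125]
66 [-0.0832 -0.1319  0.0002] [0.479 0.146 0.125]
72 [-0.0822 -0.1469  0.0003] [0.479 0.161 0.125]
78 [-0.0796 -0.1617  0.0003] [0.481 0.176 0.125]
84 [-0.0756 -0.1761  0.0003] [0.484 0.19  0.125]
90 [-0.07   -0.19    0.0004] [0.489 0.205 0.125]
94 [-0.0655 -0.1989  0.0004] [0.493 0.214 0.125]
96 [-0.063  -0.2033  0.0004] [0.495 0.218 0.125]
```

Call:
move_arm([
  {"travel": [-0.0055,-0.0028,0],"angular": [0,0,0]},
  {"travel": [-0.0111,-0.0057,0],"angular": [0,0,0]},
  {"travel": [-0.0217,-0.0124,0],"angular": [0,0,0]},
  {"travel": [-0.0316,-0.02,0],"angular": [0,0,0]},
  {"travel": [-0.0408,-0.0284,0],"angular": [0,0,0]},
  {"travel": [-0.045,-0.033,0],"angular": [0,0,0]},
  {"travel": [-0.045,-0.033,0],"angular": [0,0,0]},
])

```text
t: 16.38
position: [0.5216, 0.0484, 0.1247]
orientation: [0.0, 1.0, 0.03, -0.001]
wrist_force: [-7.6, -12.0, 2.2]
width: 0.0154
grip_force: 30.0
```

Run:
```python
from h import *
s=r.read_state();print(s['position'],s['width'],s['grip_force'],s['wrist_force'])
p,d=cams.get_image("side");crop("side",p,180,110,340,230,5,"s6.png")
```

```text
[0.52162825 0.04839019 0.12469369] 0.015437215904490174 29.999466240406036 [ -7.61984498 -11.98549656   2.18832001]
```

View pics/s6.png

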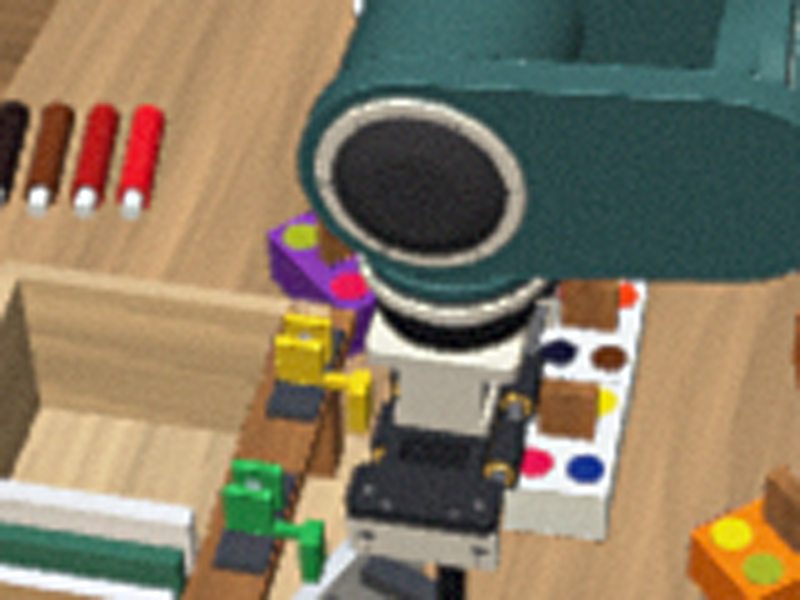

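The gate is swinging, with its white edge visible at crop (330,575) and the grip held. A radial force of about 14 N means my hinge estimate is slightly off, so I'll refit the arc.

```bash
cat > arc.py <<'E'
from h import *
def arc(yaw,angs,cmd):  # cmd: commanded tool travel from p0 so far
    p0=np.array([.57015,.01913]);A=R.from_euler("z",3.5,degrees=True)*R.from_quat([1,0,0,0])
    v0=np.array([-.06,-.13,0])
    for a in angs:
        v=R.from_euler("z",-a,degrees=True).apply(v0)-v0
        w=R.from_euler("z",yaw,degrees=True).apply(v);print(a,(A.inv().apply(w)-np.array([*cmd,0])).round(4),(p0+w[:2]).round(4))
E
python3 -c "
from arc import *
for y in(4.5,5.5): arc(y,(22.4,27,32,36,40,44,48,52),(-.045,-.033));print()"
```

```text
22.4 [-0.0006  0.0011  0.    ] [0.5227 0.0482]
27 [-0.0082 -0.0075  0.    ] [0.5146 0.0563]
32 [-0.0157 -0.0175  0.    ] [0.5065 0.0658]
36 [-0.021 -0.026  0.   ] [0.5007 0.0739]
40 [-0.0257 -0.0348  0.    ] [0.4954 0.0824]
44 [-0.0298 -0.0439  0.    ] [0.4908 0.0913]
48 [-0.0333 -0.0532  0.    ] [0.4868 0.1004]
52 [-0.0361 -0.0628  0.    ] [0.4834 0.1098]

22.4 [-0.0011  0.0019  0.    ] [0.5222 0.0473]
27 [-0.0089 -0.0066  0.    ] [0.5139 0.0553]
32 [-0.0165 -0.0164  0.    ] [0.5057 0.0647]
36 [-0.022  -0.0248  0.    ] [0.4997 0.0727]
40 [-0.0269 -0.0335  0.    ] [0.4943 0.0811]
44 [-0.0311 -0.0426  0.    ] [0.4895 0.0899]
48 [-0.0348 -0.0519  0.    ] [0.4854 0.099 ]
52 [-0.0377 -0.0614  0.    ] [0.4818 0.1083]
```

Call:
move_arm([
  {"travel": [-0.0085,-0.007,0],"angular": [0,0,0]},
  {"travel": [-0.016,-0.017,0],"angular": [0,0,0]},
  {"travel": [-0.0215,-0.0255,0],"angular": [0,0,0]},
  {"travel": [-0.0263,-0.034,0],"angular": [0,0,0]},
  {"travel": [-0.0305,-0.0433,0],"angular": [0,0,0]},
  {"travel": [-0.034,-0.0525,0],"angular": [0,0,0]},
  {"travel": [-0.037,-0.062,0],"angular": [0,0,0]},
  {"travel": [-0.037,-0.062,0],"angular": [0,0,0]},
])

```text
t: 17.42
position: [0.4799, 0.1089, 0.1246]
orientation: [-0.0, 1.0, 0.031, -0.002]
wrist_force: [-19.7, -8.9, 7.8]
width: 0.0151
grip_force: 30.8
```

```bash
python3 -c "
from arc import *
s=r.read_state();print(s['position'],s['wrist_force'],s['width'])
arc(5.0,(52,57,62,67,72,77,82,87,91,94,96),(-.082,-.095));print()"
```

```text
[0.47988897 0.10888574 0.12455671] [-19.68861961  -8.89903432   7.82321859] 0.015120790656965305
52 [ 0.0001 -0.0001  0.    ] [0.4826 0.1091]
57 [-0.0025 -0.0123  0.    ] [0.4792 0.1211]
62 [-0.0041 -0.0247  0.    ] [0.4769 0.1334]
67 [-0.0046 -0.0372  0.    ] [0.4756 0.1458]
72 [-0.004  -0.0497  0.    ] [0.4755 0.1583]
77 [-0.0023 -0.0621  0.    ] [0.4764 0.1708]
82 [ 0.0005 -0.0742  0.    ] [0.4784 0.1831]
87 [ 0.0043 -0.0861  0.    ] [0.4815 0.1952]
91 [ 0.0081 -0.0954  0.    ] [0.4847 0.2047]
94 [ 0.0113 -0.1021  0.    ] [0.4876 0.2116]
96 [ 0.0137 -0.1065  0.    ] [0.4897 0.2161]
```

```bash
python3 -c "
from h import *
c=np.array([.6147,.157]);cmd=np.array([.4825,.1091])
A=R.from_euler('z',3.5,degrees=True)*R.from_quat([1,0,0,0])
for a in(50,55,60,65,70,75,80,85,90,94,97):
  f=np.radians(249.7-a);p=c+.1432*np.array([np.cos(f),np.sin(f)]);print(a,p.round(4),A.inv().apply([*(p-cmd),0]).round(4))
"
```

```text
50 [0.4799 0.1087] [-0.0026  0.0002  0.    ]
55 [0.4762 0.1207] [-0.0056 -0.0119  0.    ]
60 [0.4735 0.1329] [-0.0075 -0.0243  0.    ]
65 [0.472  0.1453] [-0.0083 -0.0367  0.    ]
70 [0.4715 0.1577] [-0.008  -0.0492  0.    ]
75 [0.4721 0.1702] [-0.0066 -0.0616  0.    ]
80 [0.4738 0.1826] [-0.0042 -0.0739  0.    ]
85 [0.4766 0.1948] [-0.0007 -0.0859  0.    ]
90 [0.4804 0.2067] [ 0.0039 -0.0975  0.    ]
94 [0.4842 0.2159] [ 0.0082 -0.1065  0.    ]
97 [0.4875 0.2227] [ 0.0119 -0.1131  0.    ]
```

Call:
move_arm([
  {"travel": [-0.0045,-0.006,0],"angular": [0,0,0]},
  {"travel": [-0.0056,-0.012,0],"angular": [0,0,0]},
  {"travel": [-0.0075,-0.0243,0],"angular": [0,0,0]},
  {"travel": [-0.0083,-0.0367,0],"angular": [0,0,0]},
  {"travel": [-0.008,-0.0492,0],"angular": [0,0,0]},
  {"travel": [-0.008,-0.0492,0],"angular": [0,0,0]},
])

```text
t: 18.18
position: [0.4707, 0.1588, 0.1247]
orientation: [-0.001, 1.0, 0.031, -0.001]
wrist_force: [-8.2, -2.2, 0.7]
width: 0.0126
grip_force: 28.3
```

The width fell to 12.6 mm while the hand was pushed toward −x. So the round grip has worked to the pad edge, and my original hinge estimate was fine. I'll open slightly (the spring keeps the grip on the −y finger), re-centre by +x, and close again.

Call:
move_arm([
  {"travel": [0,0,0],"angular": [0,0,0]},
  {"travel": [0,0,0],"angular": [0,0,0]},
  {"travel": [0.004,0,0],"angular": [0,0,0]},
  {"travel": [0.008,0,0],"angular": [0,0,0]},
  {"travel": [0.011,0,0],"angular": [0,0,0]},
  {"travel": [0.011,0,0],"angular": [0,0,0]},
], fingers=-0.46)

```text
t: 18.92
position: [0.483, 0.158, 0.125]
orientation: [-0.001, 1.0, 0.03, 0.001]
wrist_force: [1.5, -2.1, -0.8]
width: 0.0253
grip_force: 1.0
```

Call:
move_arm([
  {"travel": [0,0,0],"angular": [0,0,0]},
  {"travel": [0,0,0],"angular": [0,0,0]},
  {"travel": [0,0,0],"angular": [0,0,0]},
  {"travel": [0,0,0],"angular": [0,0,0]},
  {"travel": [0,0,0],"angular": [0,0,0]},
], fingers=-1)

```text
t: 19.55
position: [0.4827, 0.158, 0.125]
orientation: [-0.001, 1.0, 0.03, 0.001]
wrist_force: [3.8, -2.3, -1.5]
width: 0.0153
grip_force: 30.0
```

Run:
```python
from h import *
s=r.read_state();print(s['position'],s['wrist_force'])
p,d=cams.get_image("side");cv2.imwrite("pics/side7.png",p)
P=cloud("side",d)
# gate panel top edge z 85..95 near the expected place
m=(P[...,2]>.084)&(P[...,2]<.097)&(P[...,0]>.36)&(P[...,0]<.60)&(P[...,1]>.05)&(P[...,1]<.25)
Q=P[m];print(len(Q),np.round(np.percentile(Q,[2,50,98],axis=0),3).tolist(),[np.round(x,4) for x in cv2.minAreaRect(Q[:,:2].astype(np.float32))])
```

```text
[0.48268905 0.15803525 0.12501889] [ 3.76318329 -2.31337648 -1.45742736]
263 [[0.417, 0.067, 0.084], [0.476, 0.124, 0.092], [0.597, 0.165, 0.097]] [array([0.4977, 0.1333]), array([0.2   , 0.0772]), np.float64(22.0411)]
```

```bash
python3 -c "
from h import *
c=np.array([.6235,.151]);cmd=np.array([.4827,.158]);v=cmd-c
A=R.from_euler('z',3.5,degrees=True)*R.from_quat([1,0,0,0])
for a in(4,8,12,16,20,23,25):
  w=R.from_euler('z',-a,degrees=True).apply([*v,0])-[*v,0];print(a,(cmd+w[:2]).round(4),A.inv().apply(w).round(4))
"
```

```text
4 [0.4835 0.1678] [ 0.0014 -0.0097  0.    ]
8 [0.485  0.1775] [ 0.0035 -0.0193  0.    ]
12 [0.4872 0.1871] [ 0.0063 -0.0288  0.    ]
16 [0.4901 0.1965] [ 0.0097 -0.038   0.    ]
20 [0.4936 0.2057] [ 0.0138 -0.047   0.    ]
23 [0.4966 0.2125] [ 0.0172 -0.0535  0.    ]
25 [0.4989 0.2168] [ 0.0197 -0.0578  0.    ]
```

Call:
move_arm([
  {"travel": [0.0007,-0.005,0],"angular": [0,0,0]},
  {"travel": [0.0014,-0.0097,0],"angular": [0,0,0]},
  {"travel": [0.0035,-0.0193,0],"angular": [0,0,0]},
  {"travel": [0.0063,-0.0288,0],"angular": [0,0,0]},
  {"travel": [0.0097,-0.038,0],"angular": [0,0,0]},
  {"travel": [0.0138,-0.047,0],"angular": [0,0,0]},
  {"travel": [0.0172,-0.0535,0],"angular": [0,0,0]},
  {"travel": [0.0172,-0.0535,0],"angular": [0,0,0]},
])

```text
t: 20.6
position: [0.4965, 0.2129, 0.1248]
orientation: [-0.001, 1.0, 0.031, 0.0]
wrist_force: [1.0, -4.2, -0.5]
width: 0.0156
grip_force: 30.0
```

Call:
move_arm([
  {"travel": [0,0,0],"angular": [0,0,0]},
  {"travel": [0,0,0],"angular": [0,0,0]},
  {"travel": [0,0,0],"angular": [0,0,0]},
  {"travel": [0,0,0],"angular": [0,0,0]},
])

```text
t: 21.1
position: [0.4963, 0.2124, 0.1248]
orientation: [-0.001, 1.0, 0.03, 0.0]
wrist_force: [1.2, -4.0, -4.1]
width: 0.0156
grip_force: 30.0
```

Run:
```python
from h import *
s=r.read_state();print(s['position'],s['wrist_force'],s['dq'].round(4))
p,d=cams.get_image("side");cv2.imwrite("pics/side8.png",p)
P=cloud("side",d);Y=P[...,1]
m=(P[...,2]>.05)&(P[...,2]<.088)&(P[...,0]>.38)&(P[...,0]<.60)&(Y>.1)&(Y<.2)
Q=P[m];print(len(Q));l=cv2.fitLine(Q[:,:2].astype(np.float32),cv2.DIST_HUBER,0,.01,.01).ravel();print(l,np.degrees(np.arctan2(l[1],l[0])),np.round(np.percentile(Q,[2,50,98],axis=0),3).tolist())
m=(P[...,0]>.45)&(P[...,0]<.56)&(Y<-.06)&(Y>-.27)&(P[...,2]>.034)&(P[...,2]<.045)
print([np.round(x,4) for x in cv2.minAreaRect(P[m][:,:2].astype(np.float32))])
crop("side",p,150,100,350,250,4,"s9.png")
```

```text
[0.49630296 0.21236307 0.12484932] [ 1.19544433 -3.97367026 -4.13783416] [ 0.001  -0.0009  0.0004  0.0006 -0.0011  0.0001]
383
[0.9999822  0.00596816 0.48356017 0.15797703] 0.34195253 [[0.399, 0.153, 0.051], [0.46, 0.158, 0.072], [0.598, 0.177, 0.087]]
[array([0., 0.]), array([0., 0.]), np.float64(0.0)]
```

View pics/s9.png

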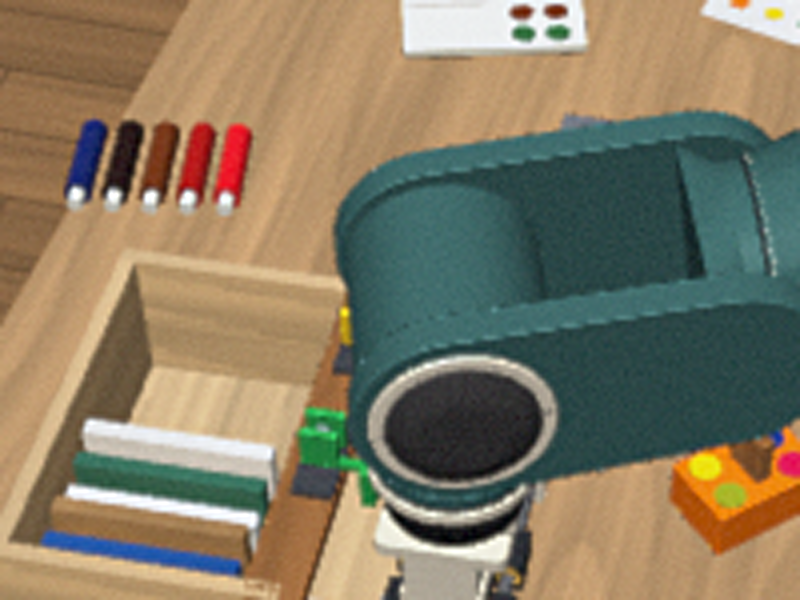

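The image shows both catches still in, with green at crop (325,435). The fitted gate panel is at about 93° to the front (1.63 rad) and still, with the grip held. Handing in.

```bash
python3 -c "
from h import *
print(order.hand_in())"
```

```text
the job is handed in; nothing more can be done
None
```

I handed the job in, with no verdict returned: the module is butted against its neighbour, green then yellow were squeezed in, and the gripper is holding the gate still at about 93°. The modules were out of view at the end, last seen butted before the catches.

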